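# Drive a dowel pin with the bench spring hammer

## Task

Drive the dowel pin flush into the aluminium block with one blow of the bench spring hammer: swing its sprung arm back by the handle until the arm catches, without forcing it hard against the rubber stop just behind the catch, and let go. With your hand clear of the arm's swing, press the trigger pad so that the arm strikes the pin, then back away. Leave the things lying around it where they are.

Things in the scene. Friction and masses are not known exactly. Their poses are not given: they have to be found in the camera images.
- unit: fixed base of the spring hammer: grey plate 250 x 280 x 12 mm. Origin: centre of its underside, z up. The aluminium block stands at its +y side (unit x -77 to -3, y 68 to 123 mm, top at 66 mm). Four bolt heads at the corners rise to 18 mm.
- pivot (a point): top of the hub on the arm's vertical pivot axis, 62 mm above the bench, at unit (90, 50) mm
- striker (a joint): angle (rad) of the sprung arm about the pivot: 0 = it points along the unit's -x, head on the block; grows towards the unit's -y (counter-clockwise from above), to 1.3 at most. Starts near 0.05, touching the pin. Its spring pulls it back to 0.047 with 1.6 N m/rad (about 13 N per rad at the handle). A catch holds it somewhere from 0.77 to 1.03 rad: where differs each time, find it by feel.
- hammer: outer part of the arm. Origin: axis of the upright black handle, at bench level, 125 mm from the pivot; +x points to the pivot. Handle: vertical cylinder, 18 mm diameter, 64 to 120 mm above the bench. Under it the steel head (28 mm diameter, 36 mm long across the arm, 36 to 64 mm high) on a bar 18 mm wide, 44 to 56 mm high, ending 167 mm from the pivot.
- nose (a point): foot of the small nose under the arm's tip, 31 mm above the bench, 155 mm from the pivot. Over the last 14 mm before the catch it rides up a ramp (up to some 8 N more at the handle), then drops behind a tooth. 3.5 mm further on it meets a rubber stop. Let go before it has caught, the arm flies back and hits the pin.
- stop (a joint): compression (m) of the rubber stop just behind the catch; 0 when free. Stiffness 3 N/mm. More than 5 mm (15 N at the nose, about 19 N at the handle on top of the spring's pull) overloads it.
- pin (a joint): how far (m) the steel dowel pin is driven into the block: 0 to 0.0015 at the start (about 5 to 6 mm proud), 0.006 is flush. 10 mm diameter, level, 50 mm above the bench, along the unit's y at unit x -35 mm. A tight fit: about 40 N to move it.
- trigger_pad (a point): centre of the top face of the trigger pad, a dark steel rectangle 30 x 34 mm, 62 mm above the bench, 205 mm from the pivot in the direction that the arm has at 0.9 rad. It is joined to a steel plate (22 to 28 mm high) that runs under the tip of the cocked arm; they go down together.
- trigger (a joint): how far (m) the trigger pad is pressed straight down: 0 up, 0.010 fully down; it springs back. It takes 3 to 8 N; the arm is released at 4 to 8 mm. It also dips some 7 mm as the arm's nose rides over the ramp.
- wrench: a loose spanner lying flat on the bench on the +y side of the unit; a bystander
- spray_can: a loose can 52 mm in diameter, 150 mm tall, standing off the unit's +y, far corner; origin at its foot; a bystander
- screwdriver: a loose screwdriver lying on the far (+x) side of the unit; a bystander
- nut_tin: a loose small steel bowl 70 mm wide, 40 mm high, on the -y side of the unit; a bystander

How it is judged:
On the way, in this order (a step that is already met when the one before it is completed fails the run):
1. the arm stands caught and untouched, the pin not yet driven (value of joint striker above 0.7 rad and contact force between each of the arm, the fingers and hammer below 0.3 N and value of joint pin below 0.003 m), for 0.4 s.
2. the arm is tripped and drives the pin (value of joint striker below 0.15 rad and value of joint pin above 0.005 m), for 0.1 s.
At the end, for the whole second after the job is handed in: The pin is flush in the block (within 1 mm), the arm is back against the block (below 0.15 rad) and the trigger pad is up again (within 3 mm) (all of step 2 and value of joint trigger below 0.003 m); the robot touches nothing.
It fails at once if the rubber stop is squeezed by more than 5 mm (value of joint stop above 0.005 m).
It fails at once if the pin is pushed in while the arm is cocked, or the arm is cocked again after the blow (value of joint pin above 0.0035 m and value of joint striker above 0.35 rad).
It fails at once if a bystander is moved by more than 20 mm (distance of any of wrench, spray_can, screwdriver, nut_tin from where it was at the start of the episode above 0.02 m).
It also fails if it takes over 66 s, if anything falls off the work surface, if the arm or the gripper's body presses on something with over 40 N, if the wrist force passes 120 N, or if a joint passes its speed limit or range.

## Robot

A 6-joint arm with a two-finger parallel gripper is mounted at the origin on the work surface. World frame = base frame: x ahead of the robot, y to its left, z up, the work surface at z = 0. Lengths are in m, angles in rad, forces in N, time in s.
With the tool pointing down it reaches from about 0.35 to 0.85 m from the base axis. Payload 8.1 kg.
Tool frame: the origin (TCP) lies at the very end of the fingers, on their centre line; the grasp point (between the pads) lies 19 mm behind it; z points along the fingers, y is the line along which they close (so a half turn about z gives the same grasp; the last joint's range is limited). The gripper opens to 93 mm and grips with 3 to 60 N. Pads are 15 mm wide; open, the fingers measure 128 mm over their backs; the gripper's body (75 mm by 188 mm) begins 65 mm behind the grasp point.
Start: joints at [1.103, 0.13, 1.488, -0, 1.523, -0.085], TCP at [0.224, 0.557, 0.219] pointing down, gripper open.
Joint ranges: [-2.96, 2.96], [-0.89, 2.26], [0.02, 2.5], [-1.34, 4.48], [0, 2.73], [-2.66, 2.66]. Speed limits (rad/s): [2.39, 2.39, 2.79, 3.14, 3.14, 3.14].

## Interface

Orientations are given as a rotation vector (axis times angle).
In Python, from plant import monitor, eyes, ticket gives the robot as it stands.
- The arm moves only by the tool arm_command, never from a script. Its argument "deltas" is a list that holds one entry, the list of rows, each a list of 6 numbers: the shift along the world's x, y, z in cm, then the turn, a rotation vector about the world's x, y, z in degrees. In form: [[[tx, ty, tz, rx, ry, rz], ...]]. A call has 1 to 12 rows; each row shifts and turns the commanded pose from where the row before left it; what a row does not reach is not made up. A row lasts 1/12 s, in which the tool goes at most 41.7 mm and 7.16 degrees, less where a joint would pass 70% of its speed; a pose out of reach is approached as far as the arm can. A call is refused whole if a number of a shift passes 4.17 or a number of a turn 7.16, either way. A call with a gripper value outside its range is refused whole. "gripper" is the opening, from -1 (shut) to 1 (fully open), set as the call begins (left out, the last holds). The fingers move at their own pace and stop on an object; "squeeze" is the grip in N (left out, the last holds). Time passes only in rows, so rows that do not move let the fingers close. It gives the time, the measured TCP pose, the force, the opening and the grip force at its end, in the units of the state.
- monitor.read_state(): the state, without advancing time (a new reading comes with each control period).
- eyes.read_camera(name): name is "scene" or "side" or "wrist"; returns the picture (384x512x3 uint8, blue, green, red); there is no depth.
- eyes.camera_model(name): a dict with "fx", "fy", "cx", "cy" (pixels), "rvec" (rotation vector, rad) and "tvec" (3), from world to camera coordinates, as OpenCV has them. Camera axes: x right, y down, z forward; pixel columns grow to the right and rows downward; lengths in m; the calibration is good to about 2 mm. A picture is of the moment at which its call begins: read the wrist's pose just before it. camera_model takes no time and is no camera call; for the wrist camera it gives the pose at the moment of the call.
- ticket.close_job(): hands the job in; it is judged then, once.
The state is a dict: "t": time; "q": joint angles; "dq": joint speeds; "joint_torque": joint torques, N m; "tool_pos": TCP position; "orientation": TCP orientation; "force": force on the tool from outside, world axes, zero at the start; "wrist_torque": the same for the moment, N m; "opening": finger opening in m; "gripper_force": force on a finger pad.
Only numpy, scipy, OpenCV 4.12 (cv2) and the standard library are available. Lean on these libraries where they do the work, as an engineer would, in place of code of your own. Each camera call takes 0.05 s, during which the arm holds its last target. There are 200 camera calls.

## Working session

There is one attempt and no reset: what is moved stays moved. The work goes in short steps, Python scripts to look and compute and a tool call to move; the robot and the scene stay as the last step left them, time stands still between calls to the robot, and variables do not carry over. Pictures are saved under pics/ and viewed, at most 10 in all, crops included, and the job is handed in when it is done.

Besides the shell and the picture viewer there is one more tool, called after "Request:" by a JSON object that holds its "name" and its "arguments". arm_command: Moves the arm, as the interface text tells. Its arguments: {"type":"object","properties":{"deltas":{"type":"array"},"gripper":{"type":"number"},"squeeze":{"type":"number"}},"required":["deltas"]}

```bash
ls; mkdir -p pics; python3 - <<'E'
from plant import monitor, eyes
import cv2, numpy as np
s=monitor.read_state(); print({k:np.round(v,3) for k,v in s.items()})
for n in ["scene","side"]:
    m=eyes.camera_model(n); print(n,m)
    cv2.imwrite(f"pics/{n}0.png",eyes.read_camera(n))
E
```

```text
pics
{'t': np.float64(0.0), 'q': array([ 1.103,  0.131,  1.489, -0.   ,  1.523, -0.085]), 'dq': array([ 0.   , -0.   , -0.   ,  0.001,  0.001, -0.   ]), 'joint_torque': array([-0.0000e+00, -5.5984e+01, -4.9177e+01,  7.7000e-02,  3.5000e-02,
       -0.0000e+00]), 'tool_pos': array([0.224, 0.556, 0.218]), 'orientation': array([-5.980e-01, -3.084e+00,  3.000e-03]), 'force': array([-0.285, -0.653,  0.843]), 'wrist_torque': array([ 0.034,  0.006, -0.007]), 'gripper_force': np.float64(0.0), 'opening': np.float64(0.093)}
scene {'fx': 445.1222683198825, 'fy': 445.1222683198825, 'cx': 250.901549053457, 'cy': 184.39888827186857, 'rvec': array([ 0.73384273,  2.42237509, -1.2894316 ]), 'tvec': array([ 0.45602034, -0.15729802,  1.27613386])}
side {'fx': 372.5506644815556, 'fy': 372.5506644815556, 'cx': 255.44517523468704, 'cy': 187.6072729552098, 'rvec': array([ 2.2360648 , -0.2674415 ,  0.11259399]), 'tvec': array([-0.56959343,  0.17555186,  0.67194756])}
```

View pics/scene0.png

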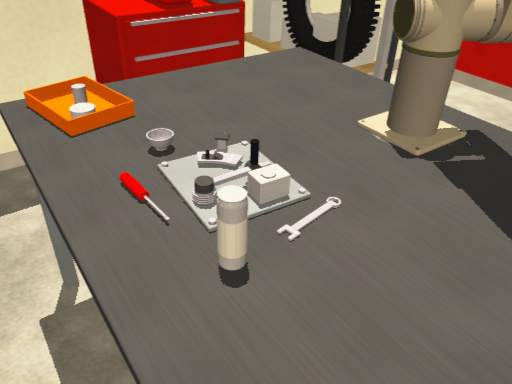

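View pics/side0.png

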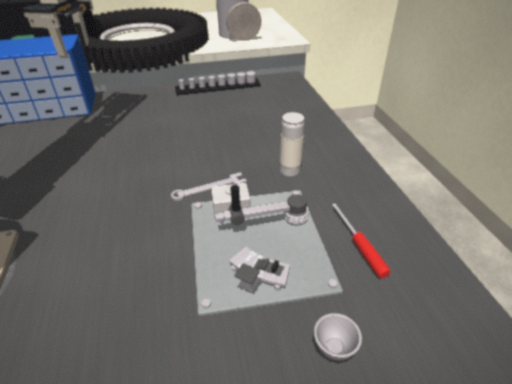

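Both views show the unit. In the side view the plate corners are at about (193,203), (299,193), (340,292) and (198,312). The hub is near (296,203), the handle top near (235,186), and the dark trigger pad near (248,284). The tin, screwdriver, can and wrench lie around it.

```bash
cat > h.py <<'E'
import numpy as np, cv2
from plant import monitor, eyes
def ray(m,p):
    R=cv2.Rodrigues(np.array(m["rvec"]))[0]; c=-R.T@np.array(m["tvec"])
    d=R.T@np.array([(p[0]-m["cx"])/m["fx"],(p[1]-m["cy"])/m["fy"],1]); return c,d/np.linalg.norm(d)
def onz(m,p,z):
    c,d=ray(m,p); return c+d*(z-c[2])/d[2]
def tri(m1,p1,m2,p2):
    c1,d1=ray(m1,p1); c2,d2=ray(m2,p2)
    t=np.linalg.lstsq(np.c_[d1,-d2],c2-c1,rcond=None)[0]
    a,b=c1+t[0]*d1,c2+t[1]*d2; return (a+b)/2,np.linalg.norm(a-b)
def proj(m,P):
    K=np.array([[m["fx"],0,m["cx"]],[0,m["fy"],m["cy"]],[0,0,1.]])
    return cv2.projectPoints(np.array(P,float).reshape(-1,1,3),np.array(m["rvec"]),np.array(m["tvec"]),K,None)[0].reshape(-1,2)
E
python3 - <<'E'
from h import *
ms,md=eyes.camera_model("scene"),eyes.camera_model("side")
print("corners z12",[np.round(onz(md,p,.012),3) for p in [(193,203),(299,193),(340,292),(198,312)]])
print("handle",tri(ms,(254.5,141),md,(235,186)))
print("hub",tri(ms,(204,180),md,(297,200)), "hub62",onz(md,(296,202),.062))
print("tin",onz(md,(337,350),0.02),"can",onz(md,(290,172),0),"pad",onz(md,(248,283),.062))
a=cv2.imread("pics/scene0.png")[115:235,110:320]; b=cv2.imread("pics/side0.png")[170:320,180:350]
cv2.imwrite("pics/c.png",np.vstack([cv2.resize(a,(680,int(120*680/210)))[:, :],cv2.resize(b,(680,600))])[:, :])
cv2.imwrite("pics/cb.png",cv2.resize(b,(680,600),interpolation=cv2.INTER_CUBIC))
E
```

```text
corners z12 [array([0.468, 0.1  , 0.012]), array([0.705, 0.076, 0.012]), array([ 0.688, -0.193,  0.012]), array([ 0.448, -0.174,  0.012])]
handle (array([0.54879696, 0.00315764, 0.11865842]), np.float64(0.0009564239631585968))
hub (array([6.72152219e-01, 1.20018489e-04, 6.10601488e-02]), np.float64(0.00010377954439403893)) hub62 [ 0.66785608 -0.0062052   0.062     ]
tin [ 0.64009366 -0.29127181  0.02      ] can [0.71451017 0.17217862 0.        ] pad [ 0.53264058 -0.1742511   0.062     ]
```

View pics/cb.png

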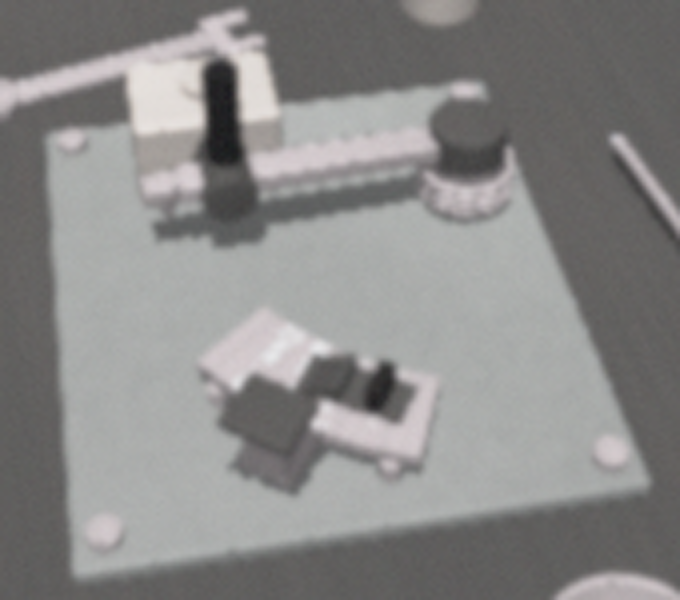

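The crop puts the hub top at (297,201), the pad centre at (247,273), and the plate corners at (192,204), (300.5,191.5), (342.5,292) and (199,314). Next I'll compute the unit pose and check it against the pad.

```bash
python3 - <<'E'
from h import *
from scipy.spatial.transform import Rotation as Ro
ms,md=eyes.camera_model("scene"),eyes.camera_model("side")
C=np.array([onz(md,p,.012)[:2] for p in [(192,203.8),(300.5,191.5),(342.5,291.8),(198.8,314)]])
U=np.array([[-125,140],[125,140],[125,-140],[-125,-140]])/1000
c=C.mean(0);H=(U-U.mean(0)).T@(C-c);psi=np.arctan2(H[0,1]-H[1,0],H[0,0]+H[1,1]);R=np.array([[np.cos(psi),-np.sin(psi)],[np.sin(psi),np.cos(psi)]])
print("unit",c,psi,"res",np.round((U@R.T+c-C)*1000,1).tolist(),"pivot",R@[.09,.05]+c)
# dark masks
for n,m in(("scene",ms),("side",md)):
    g=cv2.imread(f"pics/{n}0.png").max(2); r=(slice(130,200),slice(180,275)) if n=="scene" else (slice(175,300),slice(195,320))
    k=np.zeros_like(g);k[r]=(g[r]<32)*255
    nn,l,st,ce=cv2.connectedComponentsWithStats(k)
    print(n,[(s.tolist(),np.round(x,1).tolist()) for s,x in zip(st[1:],ce[1:]) if s[4]>15])
piv=np.array([.672,0.0]); 
P=lambda a,r:piv+r*np.array([np.cos(np.pi+psi+a),np.sin(np.pi+psi+a)])
print("pad",P(.9,.205),"img",onz(md,(247,273),.062), proj(md,[*P(.9,.205),.062]))
print("handle pts",{a:np.round(P(a,.125),4).tolist() for a in(.05,.3,.5,.77,.9,1.03)})
print(Ro.from_rotvec(monitor.read_state()["orientation"]).as_matrix().round(3))
E
```

```text
unit [ 0.57906206 -0.04866911] -0.06483750357357186 res [[-1.9, 1.7], [3.1, 3.2], [2.2, -2.6], [-3.3, -2.3]] pivot [ 0.67211256 -0.00460546]
scene [([251, 141, 8, 24, 156], [254.0, 152.6])]
side []
pad [ 0.53443327 -0.15198814] img [ 0.53530884 -0.15458476  0.062     ] [[246.13910489 271.861522  ]]
handle pts {0.05: [0.547, 0.0019], 0.3: [0.5504, -0.0291], 0.5: [0.5586, -0.0527], 0.77: [0.5768, -0.081], 0.9: [0.5881, -0.0927], 1.03: [0.6008, -0.1028]}
[[-0.928  0.374 -0.001]
 [ 0.374  0.928 -0.001]
 [ 0.    -0.002 -1.   ]]
```

Request:
{"name": "arm_command", "arguments": {"deltas": [[[1.8, -3.08, 0, 0, 0, 2], [1.8, -3.08, 0, 0, 0, 2], [1.8, -3.08, 0, 0, 0, 2], [1.8, -3.08, 0, 0, 0, 2], [1.8, -3.08, 0, 0, 0, 2], [1.8, -3.08, 0, 0, 0, 2], [1.8, -3.08, 0, 0, 0, 2], [1.8, -3.08, 0, 0, 0, 2], [1.8, -3.08, 0, 0, 0, 2], [1.8, -3.08, 0, 0, 0, 2]]]}}

```text
t: 0.93
tool_pos: [0.4044, 0.2469, 0.2183]
orientation: [-0.05, -3.141, 0.0]
force: [0.5, 0.1, -0.2]
opening: 0.0929
gripper_force: 0.0
```

Request:
{"name": "arm_command", "arguments": {"deltas": [[[1.8, -3.08, 0, 0, 0, 1], [1.8, -3.08, 0, 0, 0, 0], [1.8, -3.08, 0, 0, 0, 0], [1.8, -3.08, 0, 0, 0, 0], [1.8, -3.08, 0, 0, 0, 0], [1.8, -3.08, 0, 0, 0, 0], [1.8, -3.08, 0, 0, 0, 0], [1.8, -3.08, 0, 0, 0, 0], [0, 0, 0, 0, 0, 0], [0, 0, 0, 0, 0, 0], [0, 0, 0, 0, 0, 0]]]}}

```text
t: 1.85
tool_pos: [0.5476, 0.0023, 0.218]
orientation: [-0.027, -3.14, -0.001]
force: [0.7, 0.1, -0.1]
opening: 0.0928
gripper_force: 0.0
```

```bash
python3 - <<'E'
from h import *
s=monitor.read_state(); m=eyes.camera_model("wrist"); a=eyes.read_camera("wrist"); cv2.imwrite("pics/w1.png",a)
print(s["t"],s["tool_pos"],s["orientation"],s["force"],np.round(s["q"],2)); print(m)
print(proj(m,[[.5488,.0032,.12],[.672,0,.062],[.534,-.152,.062]]))
E
```

```text
1.85 [0.54764213 0.00231227 0.21802104] [-2.68087763e-02 -3.14012910e+00 -8.05085800e-04] [ 0.7134287   0.13479429 -0.1148901 ] [-0.09 -0.01  1.63  0.    1.52 -1.64]
{'fx': 325.60938891039456, 'fy': 325.60938891039456, 'cx': 255.6651351387255, 'cy': 185.6592312914475, 'rvec': array([-2.10776465, -2.07395278, -0.25347486]), 'tvec': array([-0.01117558, -0.56031995,  0.25594957])}
[[256.71591528 186.97822332]
 [255.39111977 282.74840587]
 [100.96567959 160.80707431]]
```

View pics/w1.png

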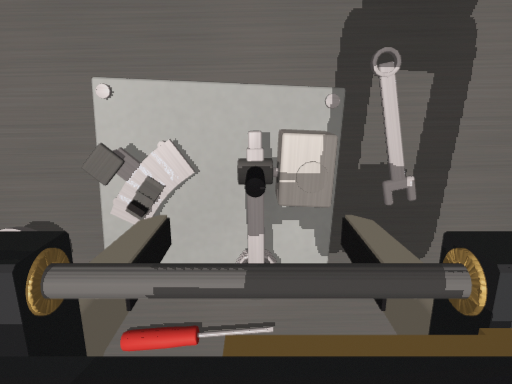

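The wrist view shows the handle top at (256,186), as predicted, and the pad at about (104,164), 3 px from the prediction. Joint 6 would run out of range on the swing, so I'll take the other half turn first.

Request:
{"name": "arm_command", "arguments": {"deltas": [[[0, 0, 0, 0, 0, -7], [0, 0, 0, 0, 0, -7], [0, 0, 0, 0, 0, -7], [0, 0, 0, 0, 0, -7], [0, 0, 0, 0, 0, -7], [0, 0, 0, 0, 0, -7], [0, 0, 0, 0, 0, -7], [0, 0, 0, 0, 0, -7], [0, 0, 0, 0, 0, -7], [0, 0, 0, 0, 0, -7], [0, 0, 0, 0, 0, -7], [0, 0, 0, 0, 0, -7]]]}}

```text
t: 2.9
tool_pos: [0.5475, 0.0038, 0.2187]
orientation: [-2.125, -2.313, -0.0]
force: [0.3, -0.2, -1.2]
opening: 0.0928
gripper_force: 0.0
```

Request:
{"name": "arm_command", "arguments": {"deltas": [[[0, 0, 0, 0, 0, -7], [0, 0, 0, 0, 0, -7], [0, 0, 0, 0, 0, -7], [0, 0, 0, 0, 0, -7], [0, 0, 0, 0, 0, -7], [0, 0, 0, 0, 0, -7], [0, 0, 0, 0, 0, -7], [0, 0, 0, 0, 0, -7], [0, 0, 0, 0, 0, -7], [0, 0, 0, 0, 0, -7], [0, 0, 0, 0, 0, -7], [0, 0, 0, 0, 0, -7]]]}}

```text
t: 3.9
tool_pos: [0.5475, 0.0038, 0.2188]
orientation: [-3.127, -0.297, -0.0]
force: [0.6, 1.2, 0.2]
opening: 0.0926
gripper_force: 0.0
```

Request:
{"name": "arm_command", "arguments": {"deltas": [[[0.1, 0.1, -2, 0, 0, -7], [0, 0, -2, 0, 0, -5], [0, 0, -2, 0, 0, 0], [0, 0, -2, 0, 0, 0], [0, 0, -2, 0, 0, 0], [0, 0, -2, 0, 0, 0], [0, 0, -1.6, 0, 0, 0], [0, 0, 0, 0, 0, 0], [0, 0, 0, 0, 0, 0]]]}}

```text
t: 4.65
tool_pos: [0.5479, 0.0044, 0.0821]
orientation: [-3.141, 0.023, 0.003]
force: [0.2, -0.3, 0.5]
opening: 0.0929
gripper_force: 0.0
```

Request:
{"name": "arm_command", "arguments": {"deltas": [[[0, 0, 0, 0, 0, 0], [0, 0, 0, 0, 0, 0], [0, 0, 0, 0, 0, 0], [0, 0, 0, 0, 0, 0], [0, 0, 0, 0, 0, 0], [0, 0, 0, 0, 0, 0], [0, 0, 0, 0, 0, 0], [0, 0, 0, 0, 0, 0], [0, 0, 0, 0, 0, 0], [0, 0, 0, 0, 0, 0]]], "gripper": -1, "squeeze": 15}}

```text
t: 5.48
tool_pos: [0.5491, 0.0032, 0.0826]
orientation: [-3.141, 0.026, 0.0]
force: [-0.4, -0.1, -0.1]
opening: 0.0312
gripper_force: 0.0
```

Request:
{"name": "arm_command", "arguments": {"deltas": [[[0, 0, 0, 0, 0, 0], [0, 0, 0, 0, 0, 0], [0, 0, 0, 0, 0, 0], [0, 0, 0, 0, 0, 0], [0, 0, 0, 0, 0, 0], [0, 0, 0, 0, 0, 0]]]}}

```text
t: 5.98
tool_pos: [0.549, 0.0023, 0.0826]
orientation: [3.14, -0.026, -0.0]
force: [-0.7, -5.6, -0.6]
opening: 0.0177
gripper_force: 15.0
```

```bash
cat > st.py <<'E'
from h import *
s=monitor.read_state(); p=np.array(s["tool_pos"])[:2]; f=np.array(s["force"])
psi=-.07; piv=np.array([.672,-.001]); d=p-piv
a=np.arctan2(-d[1],-d[0])-psi
u=d/np.linalg.norm(d); t=np.array([-u[1],u[0]])
print("t %.2f a %.3f r %.4f Ft %.1f Fr %.1f Fz %.1f"%(s["t"],a,np.linalg.norm(d),f[:2]@t,f[:2]@u,f[2]),"open %.4f grip %.1f"%(s["opening"],s["gripper_force"]),np.round(s["tool_pos"],4),"q6 %.2f"%s["q"][5])
E
python3 st.py
python3 -c "
import numpy as np
p=np.array([.672,-.001])
pr=None
for a in np.arange(.05,1.1,.05):
    x=p-.125*np.array([np.cos(a-.07),np.sin(a-.07)])
    if pr is not None: print(round(a,2),np.round((x-pr)*100,2))
    pr=x
"
```

```text
t 5.98 a 0.043 r 0.1230 Ft 5.6 Fr 0.5 Fz -0.6 open 0.0177 grip 15.0 [0.549  0.0023 0.0826] q6 1.50
0.1 [ 0.   -0.62]
0.15 [ 0.03 -0.62]
0.2 [ 0.07 -0.62]
0.25 [ 0.1  -0.62]
0.3 [ 0.13 -0.61]
0.35 [ 0.16 -0.6 ]
0.4 [ 0.19 -0.6 ]
0.45 [ 0.22 -0.59]
0.5 [ 0.25 -0.57]
0.55 [ 0.27 -0.56]
0.6 [ 0.3  -0.55]
0.65 [ 0.33 -0.53]
0.7 [ 0.36 -0.51]
0.75 [ 0.38 -0.5 ]
0.8 [ 0.4  -0.48]
0.85 [ 0.43 -0.46]
0.9 [ 0.45 -0.43]
0.95 [ 0.47 -0.41]
1.0 [ 0.49 -0.39]
1.05 [ 0.51 -0.36]
```

Request:
{"name": "arm_command", "arguments": {"deltas": [[[0, 0, 0, 0, 0, 0], [0, -0.62, 0, 0, 0, 2.9], [0.03, -0.62, 0, 0, 0, 2.9], [0.07, -0.62, 0, 0, 0, 2.9], [0.1, -0.62, 0, 0, 0, 2.9], [0.13, -0.61, 0, 0, 0, 2.9], [0.16, -0.6, 0, 0, 0, 2.9], [0.19, -0.6, 0, 0, 0, 2.9], [0.22, -0.59, 0, 0, 0, 2.9], [0, 0, 0, 0, 0, 0], [0, 0, 0, 0, 0, 0]]], "squeeze": 40}}

```text
t: 6.9
tool_pos: [0.5578, -0.0452, 0.0826]
orientation: [-3.082, -0.603, 0.001]
force: [-2.2, 3.8, 2.1]
opening: 0.0172
gripper_force: 40.0
```

```bash
python3 st.py
```

```text
t 6.90 a 0.439 r 0.1225 Ft -4.3 Fr 0.7 Fz 2.1 open 0.0172 grip 40.0 [ 0.5578 -0.0452  0.0826] q6 1.01
```

Request:
{"name": "arm_command", "arguments": {"deltas": [[[0.25, -0.57, 0, 0, 0, 2.9], [0.27, -0.56, 0, 0, 0, 2.9], [0.3, -0.55, 0, 0, 0, 2.9], [0.33, -0.53, 0, 0, 0, 2.9], [0, 0, 0, 0, 0, 0], [0, 0, 0, 0, 0, 0]]]}}

```text
t: 7.4
tool_pos: [0.569, -0.067, 0.0825]
orientation: [-3.006, -0.91, 0.002]
force: [-4.7, 3.9, 4.0]
opening: 0.0176
gripper_force: 40.0
```

```bash
python3 st.py
```

```text
t 7.40 a 0.640 r 0.1223 Ft -5.8 Fr 1.8 Fz 4.0 open 0.0176 grip 40.0 [ 0.569  -0.067   0.0825] q6 0.78
```

Request:
{"name": "arm_command", "arguments": {"deltas": [[[0.12, -0.17, 0, 0, 0, 0.9], [0.12, -0.17, 0, 0, 0, 0.9], [0, 0, 0, 0, 0, 0]]]}}

```text
t: 7.65
tool_pos: [0.5712, -0.0703, 0.0826]
orientation: [-2.99, -0.959, 0.002]
force: [-5.7, 4.2, 4.8]
opening: 0.0174
gripper_force: 40.0
```

Request:
{"name": "arm_command", "arguments": {"deltas": [[[0.12, -0.17, 0, 0, 0, 0.9], [0.12, -0.17, 0, 0, 0, 0.9], [0, 0, 0, 0, 0, 0]]]}}

```text
t: 7.9
tool_pos: [0.5736, -0.0736, 0.0826]
orientation: [-2.975, -1.006, 0.002]
force: [-5.1, 3.6, 4.7]
opening: 0.0174
gripper_force: 40.0
```

Request:
{"name": "arm_command", "arguments": {"deltas": [[[0.12, -0.16, 0, 0, 0, 0.9], [0.12, -0.16, 0, 0, 0, 0.9], [0, 0, 0, 0, 0, 0]]]}}

```text
t: 8.15
tool_pos: [0.576, -0.0767, 0.0826]
orientation: [-2.958, -1.052, 0.002]
force: [-5.7, 4.8, 4.9]
opening: 0.0173
gripper_force: 40.0
```

```bash
python3 st.py
```

```text
t 8.15 a 0.738 r 0.1223 Ft -7.3 Fr 1.5 Fz 4.9 open 0.0173 grip 40.0 [ 0.576  -0.0767  0.0826] q6 0.67
```

Request:
{"name": "arm_command", "arguments": {"deltas": [[[0.13, -0.15, 0, 0, 0, 0.9], [0.13, -0.15, 0, 0, 0, 0.9], [0, 0, 0, 0, 0, 0]]]}}

```text
t: 8.4
tool_pos: [0.5785, -0.0797, 0.0825]
orientation: [-2.941, -1.099, 0.002]
force: [-7.4, 3.7, 5.5]
opening: 0.0175
gripper_force: 40.0
```

Request:
{"name": "arm_command", "arguments": {"deltas": [[[0.13, -0.15, 0, 0, 0, 0.9], [0, 0, 0, 0, 0, 0], [0, 0, 0, 0, 0, 0]]]}}

```text
t: 8.65
tool_pos: [0.5797, -0.0811, 0.0825]
orientation: [-2.933, -1.12, 0.003]
force: [-5.7, 2.9, 5.9]
opening: 0.0174
gripper_force: 40.0
```

```bash
python3 st.py
```

```text
t 8.65 a 0.784 r 0.1222 Ft -6.0 Fr 2.4 Fz 5.9 open 0.0174 grip 40.0 [ 0.5797 -0.0811  0.0825] q6 0.61
```

Request:
{"name": "arm_command", "arguments": {"deltas": [[[0.13, -0.14, 0, 0, 0, 0.9], [0, 0, 0, 0, 0, 0], [0, 0, 0, 0, 0, 0]]]}}

```text
t: 8.9
tool_pos: [0.5809, -0.0825, 0.0826]
orientation: [-2.924, -1.143, 0.003]
force: [-6.6, 4.0, 6.2]
opening: 0.0171
gripper_force: 40.0
```

Request:
{"name": "arm_command", "arguments": {"deltas": [[[0.13, -0.14, 0, 0, 0, 0.9], [0, 0, 0, 0, 0, 0], [0, 0, 0, 0, 0, 0]]]}}

```text
t: 9.15
tool_pos: [0.5822, -0.0839, 0.0825]
orientation: [-2.915, -1.166, 0.003]
force: [-7.5, 3.8, 5.5]
opening: 0.0174
gripper_force: 40.0
```

```bash
python3 st.py
```

```text
t 9.15 a 0.815 r 0.1222 Ft -7.9 Fr 2.9 Fz 5.5 open 0.0174 grip 40.0 [ 0.5822 -0.0839  0.0825] q6 0.58
```

Request:
{"name": "arm_command", "arguments": {"deltas": [[[0.14, -0.14, 0, 0, 0, 0.9], [0, 0, 0, 0, 0, 0], [0, 0, 0, 0, 0, 0]]]}}

```text
t: 9.4
tool_pos: [0.5835, -0.0853, 0.0825]
orientation: [-2.906, -1.189, 0.003]
force: [-7.4, 4.0, 6.6]
opening: 0.0176
gripper_force: 40.0
```

Request:
{"name": "arm_command", "arguments": {"deltas": [[[0.14, -0.14, 0, 0, 0, 0.9], [0, 0, 0, 0, 0, 0], [0, 0, 0, 0, 0, 0]]]}}

```text
t: 9.65
tool_pos: [0.5849, -0.0867, 0.0825]
orientation: [-2.896, -1.212, 0.003]
force: [-7.9, 3.1, 6.0]
opening: 0.0174
gripper_force: 40.0
```

```bash
python3 st.py
```

```text
t 9.65 a 0.847 r 0.1222 Ft -7.7 Fr 3.5 Fz 6.0 open 0.0174 grip 40.0 [ 0.5849 -0.0867  0.0825] q6 0.54
```

Request:
{"name": "arm_command", "arguments": {"deltas": [[[0.1, -0.17, 0, 0, 0, 0.9], [0, 0, 0, 0, 0, 0], [0, 0, 0, 0, 0, 0]]]}}

```text
t: 9.9
tool_pos: [0.5862, -0.088, 0.0825]
orientation: [-2.886, -1.235, 0.002]
force: [-6.7, 5.9, 4.9]
opening: 0.0172
gripper_force: 40.0
```

Request:
{"name": "arm_command", "arguments": {"deltas": [[[0.1, -0.17, 0, 0, 0, 0.9], [0, 0, 0, 0, 0, 0], [0, 0, 0, 0, 0, 0]]]}}

```text
t: 10.15
tool_pos: [0.5874, -0.0893, 0.0826]
orientation: [-2.876, -1.257, 0.001]
force: [-4.6, 7.4, 4.1]
opening: 0.0173
gripper_force: 40.0
```

```bash
python3 st.py
```

```text
t 10.15 a 0.877 r 0.1223 Ft -8.5 Fr -2.2 Fz 4.1 open 0.0173 grip 40.0 [ 0.5874 -0.0893  0.0826] q6 0.51
```

Request:
{"name": "arm_command", "arguments": {"deltas": [[[0.14, -0.135, 0, 0, 0, 0.9], [0, 0, 0, 0, 0, 0], [0, 0, 0, 0, 0, 0]]]}}

```text
t: 10.4
tool_pos: [0.5888, -0.0906, 0.0826]
orientation: [-2.866, -1.28, 0.001]
force: [-4.2, 6.9, 4.2]
opening: 0.0174
gripper_force: 40.0
```

Request:
{"name": "arm_command", "arguments": {"deltas": [[[0.14, -0.13, 0, 0, 0, 0.9], [0, 0, 0, 0, 0, 0], [0, 0, 0, 0, 0, 0]]]}}

```text
t: 10.65
tool_pos: [0.5901, -0.0917, 0.0826]
orientation: [-2.856, -1.302, 0.001]
force: [-4.7, 8.0, 4.8]
opening: 0.0172
gripper_force: 40.0
```

```bash
python3 st.py
```

```text
t 10.65 a 0.907 r 0.1222 Ft -8.9 Fr -2.8 Fz 4.8 open 0.0172 grip 40.0 [ 0.5901 -0.0917  0.0826] q6 0.47
```

Request:
{"name": "arm_command", "arguments": {"deltas": [[[0.14, -0.12, 0, 0, 0, 0.9], [0, 0, 0, 0, 0, 0], [0, 0, 0, 0, 0, 0]]]}}

```text
t: 10.9
tool_pos: [0.5914, -0.0929, 0.0826]
orientation: [-2.845, -1.325, 0.001]
force: [-5.5, 7.8, 5.5]
opening: 0.017
gripper_force: 40.0
```

Request:
{"name": "arm_command", "arguments": {"deltas": [[[0.15, -0.12, 0, 0, 0, 0.9], [0, 0, 0, 0, 0, 0], [0, 0, 0, 0, 0, 0]]]}}

```text
t: 11.15
tool_pos: [0.5928, -0.0941, 0.0826]
orientation: [-2.835, -1.347, 0.001]
force: [-7.5, 7.6, 5.2]
opening: 0.0175
gripper_force: 40.0
```

```bash
python3 st.py
```

```text
t 11.15 a 0.936 r 0.1223 Ft -10.6 Fr -0.9 Fz 5.2 open 0.0175 grip 40.0 [ 0.5928 -0.0941  0.0826] q6 0.44
```

Request:
{"name": "arm_command", "arguments": {"deltas": [[[0.15, -0.12, 0, 0, 0, 0.9], [0, 0, 0, 0, 0, 0], [0, 0, 0, 0, 0, 0]]]}}

```text
t: 11.4
tool_pos: [0.5938, -0.0948, 0.0825]
orientation: [-2.823, -1.369, 0.002]
force: [-8.9, 9.9, 8.1]
opening: 0.0172
gripper_force: 40.0
```

Request:
{"name": "arm_command", "arguments": {"deltas": [[[0.15, -0.11, 0, 0, 0, 0.9], [0, 0, 0, 0, 0, 0], [0, 0, 0, 0, 0, 0]]]}}

```text
t: 11.65
tool_pos: [0.5951, -0.0958, 0.0825]
orientation: [-2.812, -1.391, 0.003]
force: [-11.0, 10.3, 8.5]
opening: 0.0175
gripper_force: 40.0
```

```bash
python3 st.py
```

```text
t 11.65 a 0.959 r 0.1221 Ft -15.0 Fr -1.1 Fz 8.5 open 0.0175 grip 40.0 [ 0.5951 -0.0958  0.0825] q6 0.41
```

Request:
{"name": "arm_command", "arguments": {"deltas": [[[0.15, -0.11, 0, 0, 0, 0.9], [0, 0, 0, 0, 0, 0], [0, 0, 0, 0, 0, 0]]]}}

```text
t: 11.9
tool_pos: [0.5976, -0.0977, 0.0826]
orientation: [-2.803, -1.414, 0.001]
force: [-5.0, 5.8, 4.0]
opening: 0.0173
gripper_force: 40.0
```

Request:
{"name": "arm_command", "arguments": {"deltas": [[[0.15, -0.11, 0, 0, 0, 0.9], [0, 0, 0, 0, 0, 0], [0, 0, 0, 0, 0, 0]]]}}

```text
t: 12.15
tool_pos: [0.5996, -0.0993, 0.0826]
orientation: [-2.793, -1.436, -0.0]
force: [-1.8, 4.0, 1.7]
opening: 0.0176
gripper_force: 40.0
```

```bash
python3 st.py
```

```text
t 12.15 a 1.006 r 0.1221 Ft -3.8 Fr -2.2 Fz 1.7 open 0.0176 grip 40.0 [ 0.5996 -0.0993  0.0826] q6 0.37
```

Request:
{"name": "arm_command", "arguments": {"deltas": [[[0, 0, 0, 0, 0, 0], [0, 0, 0, 0, 0, 0], [0, 0, 0, 0, 0, 0]]]}}

```text
t: 12.4
tool_pos: [0.5997, -0.0994, 0.0825]
orientation: [-2.792, -1.437, -0.001]
force: [-2.0, 6.2, 1.8]
opening: 0.0172
gripper_force: 40.0
```

```bash
python3 st.py
```

```text
t 12.40 a 1.007 r 0.1221 Ft -5.2 Fr -3.8 Fz 1.8 open 0.0172 grip 40.0 [ 0.5997 -0.0994  0.0825] q6 0.37
```

Request:
{"name": "arm_command", "arguments": {"deltas": [[[0.11, -0.08, 0, 0, 0, 0.6], [0, 0, 0, 0, 0, 0], [0, 0, 0, 0, 0, 0]]]}}

```text
t: 12.65
tool_pos: [0.5999, -0.0996, 0.0825]
orientation: [-2.783, -1.451, 0.001]
force: [-5.7, 8.4, 5.4]
opening: 0.0175
gripper_force: 40.0
```

```bash
python3 st.py
```

```text
t 12.65 a 1.009 r 0.1221 Ft -9.6 Fr -3.4 Fz 5.4 open 0.0175 grip 40.0 [ 0.5999 -0.0996  0.0825] q6 0.36
```

Request:
{"name": "arm_command", "arguments": {"deltas": [[[0.11, -0.08, 0, 0, 0, 0.6], [0, 0, 0, 0, 0, 0], [0, 0, 0, 0, 0, 0]]]}}

```text
t: 12.9
tool_pos: [0.6009, -0.1003, 0.0825]
orientation: [-2.775, -1.466, 0.002]
force: [-7.2, 8.5, 6.2]
opening: 0.0172
gripper_force: 40.0
```

```bash
python3 st.py
```

```text
t 12.90 a 1.019 r 0.1221 Ft -10.8 Fr -2.7 Fz 6.2 open 0.0172 grip 40.0 [ 0.6009 -0.1003  0.0825] q6 0.35
```

The force fell off the ramp and is back to plain spring pull, so the arm has probably caught. I'll ease back to confirm that the tooth takes the load.

Request:
{"name": "arm_command", "arguments": {"deltas": [[[-0.11, 0.08, 0, 0, 0, 0], [0, 0, 0, 0, 0, 0], [-0.11, 0.08, 0, 0, 0, 0], [0, 0, 0, 0, 0, 0], [0, 0, 0, 0, 0, 0]]]}}

```text
t: 13.32
tool_pos: [0.5997, -0.0994, 0.0825]
orientation: [-2.777, -1.466, -0.001]
force: [-0.8, 6.2, 0.7]
opening: 0.0171
gripper_force: 40.0
```

Request:
{"name": "arm_command", "arguments": {"deltas": [[[-0.1, 0.07, 0, 0, 0, 0], [0, 0, 0, 0, 0, 0], [0, 0, 0, 0, 0, 0]]]}}

```text
t: 13.57
tool_pos: [0.5996, -0.0993, 0.0826]
orientation: [2.778, 1.467, 0.003]
force: [3.4, 3.8, -2.2]
opening: 0.0175
gripper_force: 40.0
```

```bash
python3 st.py
```

```text
t 13.57 a 1.006 r 0.1221 Ft 0.5 Fr -5.1 Fz -2.2 open 0.0175 grip 40.0 [ 0.5996 -0.0993  0.0826] q6 0.35
```

The tooth holds and the tangential force is about 0, so I can open and lift clear.

Request:
{"name": "arm_command", "arguments": {"deltas": [[[0, 0, 0, 0, 0, 0], [0, 0, 0, 0, 0, 0], [0, 0, 0, 0, 0, 0], [0, 0, 0, 0, 0, 0], [0, 0, 0, 0, 0, 0], [0, 0, 0, 0, 0, 0], [0, 0, 0, 0, 0, 0], [0, 0, 0, 0, 0, 0]]], "gripper": 0.2}}

```text
t: 14.23
tool_pos: [0.5988, -0.1001, 0.0826]
orientation: [2.777, 1.469, 0.0]
force: [-0.0, -0.2, 0.1]
opening: 0.0557
gripper_force: 0.0
```

Request:
{"name": "arm_command", "arguments": {"deltas": [[[0, 0, 1, 0, 0, 0], [0, 0, 2, 0, 0, 0], [0, 0, 3, 0, 0, 0], [0, 0, 3, 0, 0, 0], [0, 0, 3, 0, 0, 0], [0, 0, 0, 0, 0, 0], [0, 0, 0, 0, 0, 0], [0, 0, 0, 0, 0, 0], [0, 0, 0, 0, 0, 0]]]}}

```text
t: 14.98
tool_pos: [0.5979, -0.0999, 0.2013]
orientation: [-2.775, -1.469, 0.003]
force: [-1.5, -0.1, -0.6]
opening: 0.0558
gripper_force: 0.0
```

```bash
python3 - <<'E'
from h import *
s=monitor.read_state(); print(s["t"],s["tool_pos"],s["orientation"],s["force"],s["opening"])
m=eyes.camera_model("wrist");w=eyes.read_camera("wrist");d=eyes.read_camera("side")
np.save("wm.npy",m,allow_pickle=True)
print("pred w",proj(m,[.534,-.152,.062]))
o=np.vstack([cv2.resize(w,(400,300)),cv2.resize(d[170:320,160:360],(400,300))])
cv2.imwrite("pics/w2.png",w);cv2.imwrite("pics/s2.png",d)
cv2.imwrite("pics/c2.png",np.hstack([cv2.resize(w,(400,300)),cv2.resize(d[170:320,160:360],(400,300))]))
E
```

```text
14.9833 [ 0.59793714 -0.09985078  0.20128143] [-2.77546994e+00 -1.46854616e+00  2.70513578e-03] [-1.46551252 -0.12508661 -0.57538413] 0.0557627942525219
pred w [[231.706154   252.56864158]]
```

View pics/c2.png

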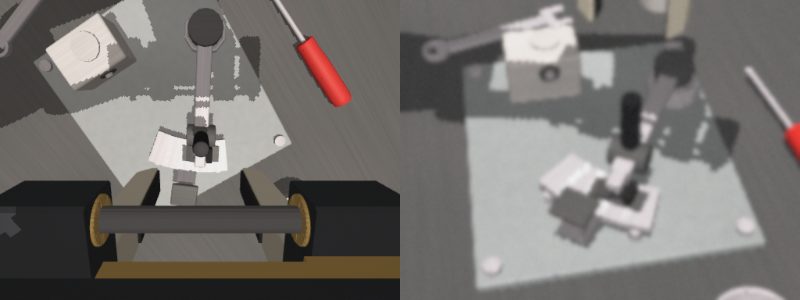

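The left half shows the arm standing caught, with the pad at about (236,246) in wrist pixels. In the side view the pad is near (248,274). I'll fix the pad position from these views.

```bash
python3 - <<'E'
from h import *
m=np.load("wm.npy",allow_pickle=True).item(); w=cv2.imread("pics/w2.png"); g=w.max(2)
md=eyes.camera_model("side")
print("wrist onz",onz(m,(236,246),.062),"side onz",onz(md,(247,273),.062),"tri",tri(m,(236,246),md,(247,273)))
c=np.hstack([cv2.resize(w[200:290,180:290],(440,360),interpolation=cv2.INTER_CUBIC),cv2.resize(cv2.imread("pics/s2.png")[250:310,220:280],(360,360),interpolation=cv2.INTER_CUBIC)])
cv2.imwrite("pics/c3.png",c)
E
```

```text
wrist onz [ 0.54175713 -0.14853921  0.062     ] side onz [ 0.53530884 -0.15458476  0.062     ] tri (array([ 0.53790076, -0.15025658,  0.05525126]), np.float64(0.003642824915141982))
```

View pics/c3.png

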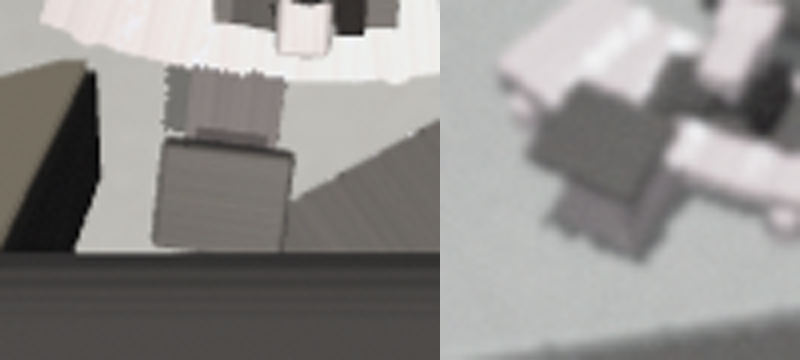

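Request:
{"name": "arm_command", "arguments": {"deltas": [[[-1.1, -0.93, 0, 0, 0, -1.5], [-1.1, -0.93, 0, 0, 0, -1.5], [-1.1, -0.93, 0, 0, 0, -1.5], [-1.1, -0.93, 0, 0, 0, -1.5], [-1.1, -0.93, 0, 0, 0, -1], [-1.1, -0.95, 0, 0, 0, 0], [0, 0, 0, 0, 0, 0], [0, 0, 0, 0, 0, 0], [0, 0, 0, 0, 0, 0], [0, 0, 0, 0, 0, 0]]], "gripper": -1, "squeeze": 10}}

```text
t: 15.92
tool_pos: [0.5331, -0.1558, 0.2027]
orientation: [2.861, 1.298, 0.001]
force: [-0.0, -0.5, 1.0]
opening: 0.0006
gripper_force: 0.0
```

Request:
{"name": "arm_command", "arguments": {"deltas": [[[0, 0, -2, 0, 0, 0], [0, 0, -2, 0, 0, 0], [0, 0, -2, 0, 0, 0], [0, 0, -2, 0, 0, 0], [0, 0, -2, 0, 0, 0], [0, 0, -2, 0, 0, 0], [0, 0, 0, 0, 0, 0], [0, 0, 0, 0, 0, 0], [0, 0, 0, 0, 0, 0]]]}}

```text
t: 16.67
tool_pos: [0.5336, -0.156, 0.0838]
orientation: [2.86, 1.297, 0.001]
force: [0.2, -0.3, 0.1]
opening: 0.0003
gripper_force: 0.0
```

```bash
python3 st.py; python3 - <<'E'
from h import *
d=eyes.read_camera("side")[150:320,160:360]; cv2.imwrite("pics/s3.png",cv2.resize(d,(700,595),interpolation=cv2.INTER_CUBIC))
E
```

```text
t 16.67 a 0.912 r 0.2078 Ft 0.4 Fr 0.1 Fz 0.1 open 0.0003 grip 0.0 [ 0.5336 -0.156   0.0838] q6 0.34
```

View pics/s3.png

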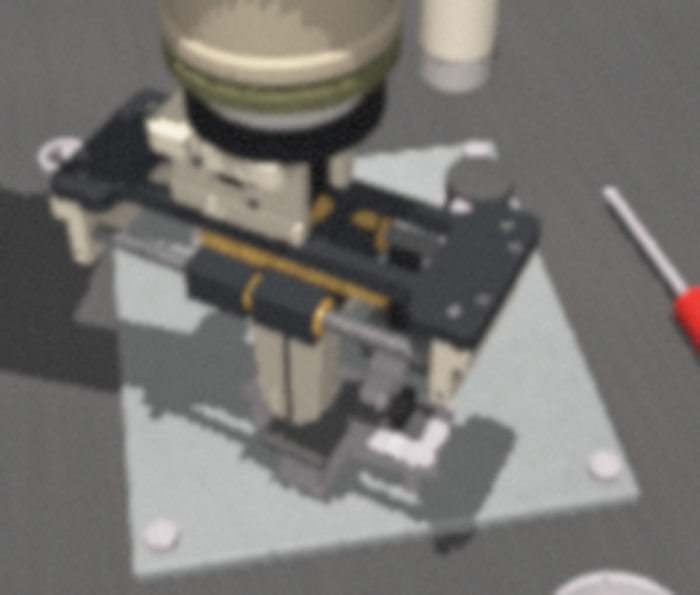

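The side view shows the closed fingertips at about (290,410), right above the dark pad, with the can, tin and screwdriver undisturbed. Next I press down in steps.

Request:
{"name": "arm_command", "arguments": {"deltas": [[[0, 0, -1, 0, 0, 0], [0, 0, -0.8, 0, 0, 0], [0, 0, 0, 0, 0, 0], [0, 0, 0, 0, 0, 0]]]}}

```text
t: 17.05
tool_pos: [0.5321, -0.1558, 0.0638]
orientation: [-2.86, -1.296, 0.002]
force: [0.3, -1.0, -0.2]
opening: 0.0005
gripper_force: 0.0
```

Request:
{"name": "arm_command", "arguments": {"deltas": [[[0, 0, -0.3, 0, 0, 0], [0, 0, -0.3, 0, 0, 0], [0, 0, -0.1, 0, 0, 0], [0, 0, 0, 0, 0, 0], [0, 0, 0, 0, 0, 0]]]}}

```text
t: 17.47
tool_pos: [0.5331, -0.1562, 0.0579]
orientation: [2.861, 1.297, 0.001]
force: [0.2, -0.5, 0.4]
opening: 0.0004
gripper_force: 0.2
```

Request:
{"name": "arm_command", "arguments": {"deltas": [[[0, 0, -0.2, 0, 0, 0], [0, 0, -0.1, 0, 0, 0], [0, 0, 0, 0, 0, 0], [0, 0, 0, 0, 0, 0]]]}}

```text
t: 17.8
tool_pos: [0.5332, -0.1562, 0.055]
orientation: [2.861, 1.297, 0.001]
force: [0.1, 0.1, 3.8]
opening: 0.0001
gripper_force: 1.9
```

Request:
{"name": "arm_command", "arguments": {"deltas": [[[0, 0, -0.2, 0, 0, 0], [0, 0, -0.1, 0, 0, 0], [0, 0, 0, 0, 0, 0], [0, 0, 0, 0, 0, 0]]]}}

```text
t: 18.13
tool_pos: [0.5332, -0.1563, 0.0522]
orientation: [2.861, 1.297, 0.001]
force: [-0.5, -0.4, 7.6]
opening: 0.0005
gripper_force: 3.7
```

```bash
python3 - <<'E'
from h import *
s=monitor.read_state();print(s["force"],s["tool_pos"])
d=eyes.read_camera("side")[150:320,160:360]; e=cv2.imread("pics/s3.png")
d=cv2.resize(d,(700,595),interpolation=cv2.INTER_CUBIC); cv2.imwrite("pics/s4.png",d)
print(np.abs(d.astype(int)-e).max(2)[100:480,100:560].mean())
E
```

```text
[-0.50859596 -0.4251626   7.5960547 ] [ 0.53321108 -0.15625202  0.05219929]
44.048472540045765
```

View pics/s4.png

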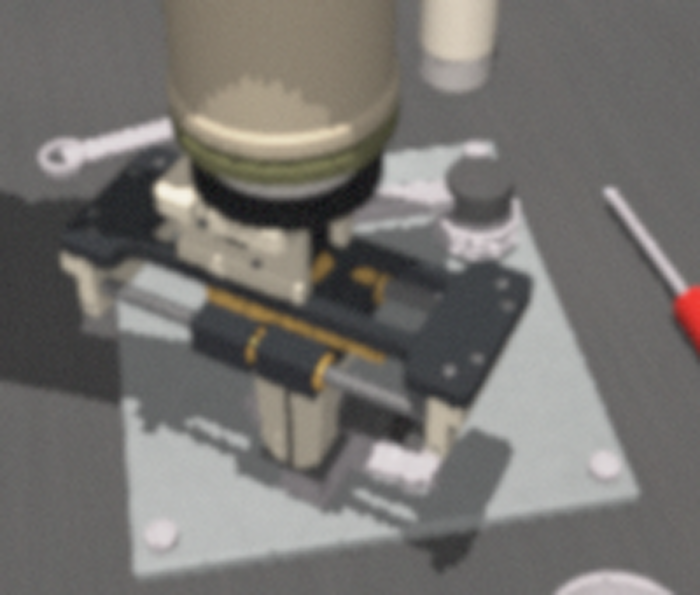

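The arm bar now runs from the hub at (480,190) back towards the block, so the arm has been tripped. I'll back away straight up.

Request:
{"name": "arm_command", "arguments": {"deltas": [[[0, 0, 1, 0, 0, 0], [0, 0, 2, 0, 0, 0], [0, 0, 3, 0, 0, 0], [0, 0, 3, 0, 0, 0], [0, 0, 3, 0, 0, 0], [-1, -3, 3, 0, 0, 0], [-1, -3, 0, 0, 0, 0], [-1, -3, 0, 0, 0, 0], [-1, -3, 0, 0, 0, 0], [0, 0, 0, 0, 0, 0], [0, 0, 0, 0, 0, 0]]]}}

```text
t: 19.1
tool_pos: [0.4922, -0.2757, 0.1999]
orientation: [-2.862, -1.292, 0.001]
force: [0.0, 0.1, -0.6]
opening: 0.0008
gripper_force: 0.0
```

```bash
python3 - <<'E'
from h import *
s=monitor.read_state();print(s["t"],s["force"],s["tool_pos"])
d=eyes.read_camera("side"); cv2.imwrite("pics/s5.png",cv2.resize(d[150:320,160:360],(700,595),interpolation=cv2.INTER_CUBIC))
E
```

```text
19.1 [ 0.0184338   0.12835095 -0.55221398] [ 0.49220715 -0.27572761  0.1999416 ]
```

View pics/s5.png

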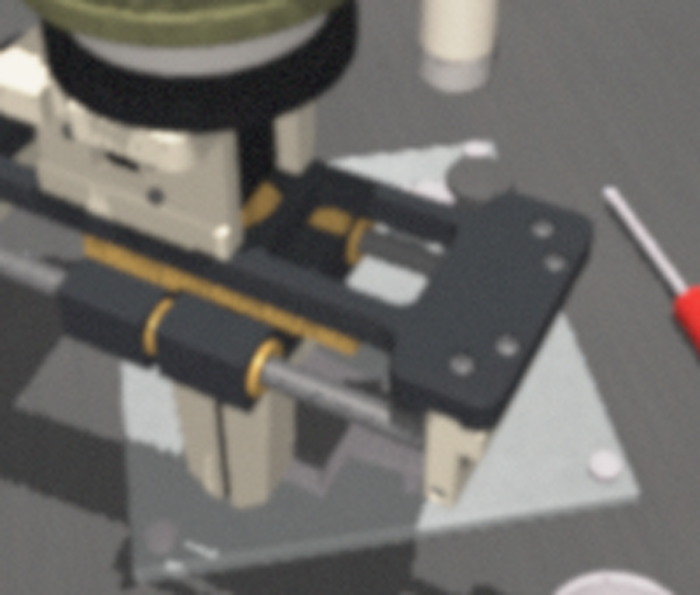

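The hand blocks the side view, so I'll check the handle numerically from the scene camera. It should sit a few mm further towards the block than at the start.

```bash
python3 - <<'E'
from h import *
ms=eyes.camera_model("scene"); a=cv2.imread("pics/scene0.png"); b=eyes.read_camera("scene"); cv2.imwrite("pics/scene1.png",b)
for im in(a,b):
    g=im.max(2);k=np.zeros_like(g);k[125:175,235:275]=(g[125:175,235:275]<32)*255
    _,l,st,ce=cv2.connectedComponentsWithStats(k)
    for s,c in zip(st[1:],ce[1:]):
        if s[4]>40: print(s.tolist(),np.round(c,2),onz(ms,(c[0],c[1]),.092))
cv2.imwrite("pics/c6.png",np.hstack([cv2.resize(x[115:235,110:230+20],(400,343),interpolation=cv2.INTER_CUBIC) if 0 else cv2.resize(x[120:220,200:320],(400,333),interpolation=cv2.INTER_CUBIC) for x in(a,b)]))
E
```

```text
[251, 141, 8, 24, 156] [254.03 152.6 ] [0.55113756 0.00528369 0.092     ]
[251, 141, 8, 24, 161] [254.19 152.77] [0.55127288 0.00605956 0.092     ]
```

View pics/c6.png

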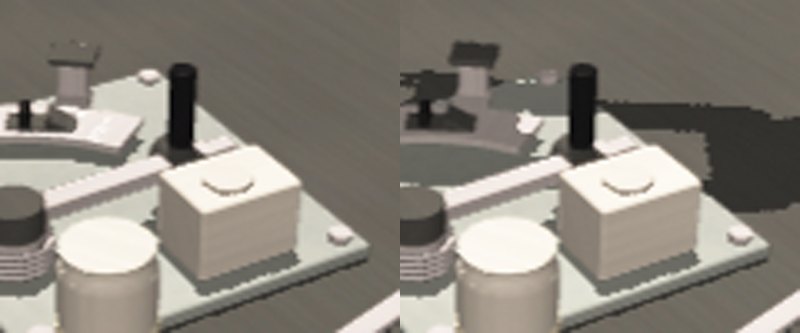

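The arm is back against the block and the pad sits at its starting height: (72,52) at left before, about (472,52) at right after. Nothing nearby has moved. The handle position can't show pin depth, because the spring's rest angle is the same either way. The full cocking stroke stored about 0.7 J, and driving the pin takes about 0.2 J.

```bash
python3 -c "
from plant import ticket
print(ticket.close_job())"
```

```text
the job is handed in; nothing more can be done
None
```

I cocked the arm, it caught and held with the hand off, then I tripped it with the trigger and backed away, and the job is handed in; the arm is back against the block and the pad is up, but I couldn't see the pin, so flush is inferred from the full-stroke blow.

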